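# Balance a storage jar with pasta dies

## Robot

A 6-joint arm with a two-finger parallel gripper is mounted at the origin on the work surface. World frame = base frame: x ahead of the robot, y to its left, z up, the work surface at z = 0. Lengths are in mm, angles in rad, forces in N, time in s.
With the tool pointing down it reaches from about 400 to 925 mm from the base axis. Payload 12.5 kg.
Tool frame: the origin (TCP) lies midway between the tips of the shut fingers; the grasp point (between the pads) lies 19 mm behind it; z points along the fingers, y is the direction in which the jaws open and shut (so a half turn about z gives the same grasp; the last joint's range is limited). The gripper opens to 95 mm and grips with 3 to 60 N. Pads are 20 mm wide; open, the fingers measure 119 mm over their backs; the gripper's body (75 mm by 180 mm) begins 59 mm behind the grasp point.
Start: joints at [-1.324, 0.491, 1.559, -0, 1.092, -0.106], TCP at [215.978, -586.516, 214.661] pointing down, gripper open.
Joint ranges: [-3.1, 3.1], [-0.84, 2.19], [0.05, 2.79], [-1.13, 4.28], [0.06, 2.93], [-2.69, 2.69]. Speed limits (rad/s): [2.22, 2.22, 2.79, 3.14, 3.14, 3.14].

## Interface

Orientations are given as [roll, pitch, yaw] about the fixed x, y, z axes, in that order (R = Rz(yaw) Ry(pitch) Rx(roll)).
In Python, from cell import * gives the robot as it stands. The module is installed in compiled form; this text tells all that it offers.
- The arm moves only by the tool carry_out, never from a script. Its argument "moves" is a list of rows, each an object of numbers: "dx", "dy", "dz": the shift along the tool's x, y, z in m; "twist": the turn about the tool's z in degrees. A call has 1 to 5 rows; each row is the pose to reach, as a shift and turn from the pose commanded when the call began, along the tool's axes at that moment; what a row does not reach only later rows make up. A row lasts 1/10 s, in which the tool goes at most 50 mm and 8.59 degrees, less where a joint would pass 70% of its speed; a pose out of reach is approached as far as the arm can. A call with a gripper value outside its range is refused whole. "grip" is the finger opening in m, from 0 to 0.0951, set as the call begins (left out, the last holds). The fingers move at their own pace and stop on an object; the grip force is fixed at half the most. Time passes only in rows, so rows that repeat a pose let the fingers close. It gives the time, the measured TCP pose, the force and the opening at its end, in the units of the state.
- state(): the state, without advancing time (a new reading comes with each control period).
- read_camera(name): name is "scene" or "top"; returns (picture, depth): 400x640x3 uint8, red, green, blue; 400x640 float32, mm along the optical axis (not along the pixel's ray), 0 where there is no reading.
- camera_info(name): a dict with "mtx" (3x3 intrinsics, pixels), "R" (3x3) and "t" (3): a world point X has camera coordinates R X + t. Camera axes: x right, y down, z forward; pixel columns grow to the right and rows downward; lengths in mm; the calibration is good to about 2 mm. A picture is of the moment at which its call begins. camera_info takes no time and is no camera call.
- job_done(): hands the job in, once; it reports no verdict.
The state is a dict: "t": time; "joints": joint angles; "qvel": joint speeds; "tau": joint torques, N m; "eef_pos": TCP position; "tcp_rot": TCP orientation; "ft_force": force on the tool from outside, world axes, zero at the start; "moment": the same for the moment, N m; "opening": opening from 0.0 (shut) to 1.0 (fully open).
Only numpy, scipy, OpenCV 4.12 (cv2) and the standard library are available. Lean on these libraries where they do the work, as an engineer would, in place of code of your own. Each camera call takes 0.05 s, during which the arm holds its last target. There are 200 camera calls.

## Task

One storage jar stands on the small round pan of the balance. Find out what it weighs: push dies from the wooden ledge onto the big empty pan until the beam settles level, sliding them, not lifting them. Each die must end lying flat, either fully on the pan or fully on the ledge; leave the jars, the cutter ring and everything else as they are, and do not press on the pans.

Things in the scene. Friction and masses are not known exactly. Their poses are not given: they have to be found in the camera images.
- scale: Two-pan balance, fixed: white housing, two steel pans in a row and, at the +y end, a beechwood loading ledge. Origin at counter height below the middle of the ledge edge facing the big pan; z up, y along the ledge away from the pans, x across. Ledge: flat top, no rim, z = 75 mm, y from 0 to 250, x from -150 to 150 mm. All coordinates of the balance's parts are in this frame.
- beam (a joint): Beam tilt (rad): 0 level, positive when the big loading pan is up; stops at +-0.067 (each pan 7 mm up or down). Starts with the loading pan fully up. It leaves its stop only when the loads differ by under about 80 g; then the tilt is proportional to the difference (0.0084 rad per 10 g), settling in about 1 s.
- pointer (a point): Foot of the pointer, on the beam's pivot, at y = -194.5 mm, x = 0, z = 46 mm of the balance frame. The upright pointer and a white plate behind it stand between the pans, at y from -184 to -231 mm, x from -18 to 3 mm, up to 184 mm above the counter.
- die_small: Bronze-coloured aluminium pasta die, a flat perforated disc 60 mm across and 20 mm thick, 100 g; origin at the centre of its underside. It lies flat on the wooden ledge.
- die_medium: Bronze-coloured aluminium pasta die, a flat perforated disc 70 mm across and 26 mm thick, 200 g; origin at the centre of its underside. It lies flat on the wooden ledge.
- die_large: Bronze-coloured aluminium pasta die, a flat perforated disc 80 mm across and 36 mm thick, 400 g; origin at the centre of its underside. It lies flat on the wooden ledge.
- cutter: Steel pasta cutter ring, 60 mm across, 40 mm high, standing loose on the ledge among the dies; origin at the centre of its underside. A bystander.
- jar_short: Thick clear glass storage jar with a steel twist cap, 72 mm across, 85 mm tall, 300 g (within 2 per cent), upright; origin at the centre of its underside. One of the three jars stands on the balance's small round pan, the other two on the low wooden riser at the right.
- jar_middle: Thick clear glass storage jar with a steel twist cap, 72 mm across, 120 mm tall, 500 g (within 2 per cent), upright; origin at the centre of its underside. One of the three jars stands on the balance's small round pan, the other two on the low wooden riser at the right.
- jar_tall: Thick clear glass storage jar with a steel twist cap, 72 mm across, 155 mm tall, 600 g (within 2 per cent), upright; origin at the centre of its underside. One of the three jars stands on the balance's small round pan, the other two on the low wooden riser at the right.
- pan_load: Big square loading pan, y from -4 to -175, x from -95 to 95 mm, open to the ledge; 12 mm lip at the far end (inner face y = -172), 4 mm lips along the sides (inner faces x = +-92). Origin mid top surface. Top lies 1 mm below the ledge when fully up, 8 when level, 15 when fully down; it stays horizontal, and where the load lies on it does not matter.
- pan_jar: Small round pan, 120 mm across, that holds a jar; origin mid top surface, at x = 0, y = -299.5 mm of the balance frame.
- riser: Fixed low beechwood riser 260 x 100 mm, 60 mm high, holding the two spare jars; origin at the centre of its underside.
- oil: Green glass oil bottle, 60 mm across, 220 mm tall, standing beyond the ledge's outer end; origin at the centre of its underside. A bystander.
- bowl: White ceramic bowl, 110 mm across, 50 mm high; origin at the centre of its underside. A bystander.
- spoon: Steel tablespoon 190 mm long lying on the counter. A bystander.
There are look-alikes about, which are no part of the job. Leave any purple look-alike of the die_small alone.

How it is judged (in metres and radians):
At the end, for the whole second after the job is handed in: The beam is level (within 0.022 rad, about 26 g) and still; each die lies flat and at rest, wholly on the loading pan (past the ledge edge) or wholly on the ledge (value of joint beam between -0.022 and 0.022 rad and velocity of joint beam between -0.02 and 0.02 rad/s and ((y of die_small in the frame of scale between -0.176 and -0.029 m and x of die_small in the frame of scale between -0.095 and 0.095 m and z of die_small in the frame of scale between 0.062 and 0.0715 m) or (y of die_small in the frame of scale between 0.028 and 0.25 m and x of die_small in the frame of scale between -0.15 and 0.15 m and z of die_small in the frame of scale between 0.072 and 0.079 m)) and angle between each of die_small, die_medium, die_large's own z axis and vertical below 0.06 rad and linear speed of each of die_small, die_medium, die_large below 0.02 m/s and ((y of die_medium in the frame of scale between -0.176 and -0.034 m and x of die_medium in the frame of scale between -0.095 and 0.095 m and z of die_medium in the frame of scale between 0.062 and 0.0715 m) or (y of die_medium in the frame of scale between 0.033 and 0.25 m and x of die_medium in the frame of scale between -0.15 and 0.15 m and z of die_medium in the frame of scale between 0.072 and 0.079 m)) and ((y of die_large in the frame of scale between -0.176 and -0.039 m and x of die_large in the frame of scale between -0.095 and 0.095 m and z of die_large in the frame of scale between 0.062 and 0.0715 m) or (y of die_large in the frame of scale between 0.038 and 0.25 m and x of die_large in the frame of scale between -0.15 and 0.15 m and z of die_large in the frame of scale between 0.072 and 0.079 m))); the robot touches nothing.
It fails at once if a die is lifted more than about 2 cm off the ledge (z of any of die_small, die_medium, die_large in the frame of scale above 0.097 m).
It fails at once if a die falls off the ledge or the pan (z of any of die_small, die_medium, die_large in the frame of scale below 0.045 m).
It fails at once if a storage jar is shifted by more than 3 cm or tipped (distance of any of jar_short, jar_middle, jar_tall from where it was at the start of the episode above 0.03 m or angle between any of jar_short, jar_middle, jar_tall's own z axis and vertical above 0.25 rad).
It fails at once if the cutter ring, oil bottle, bowl or spoon is shifted by more than 3 cm, or the ring or bottle tipped (distance of any of cutter, oil, bowl, spoon from where it was at the start of the episode above 0.03 m or angle between any of cutter, oil's own z axis and vertical above 0.35 rad).
It fails at once if the robot presses on a pan with more than 4 N (contact force between any of the fingers, the arm and pan_load above 4 N or contact force between any of the fingers, the arm and pan_jar above 4 N).
It also fails if it takes over 67 s, if anything falls off the work surface, if the arm or the gripper's body presses on something with over 40 N, if the wrist force passes 120 N, or if a joint passes its speed limit or range.

## Working session

There is one attempt and no reset: what is moved stays moved. The work goes in short steps, Python scripts to look and compute and a tool call to move; the robot and the scene stay as the last step left them, time stands still between calls to the robot, and variables do not carry over. Pictures are saved under pics/ and viewed, about 8 in all and at most 12, crops included, and the job is handed in when it is done.

Besides the shell and the picture viewer there is one more tool, called as a command line: name --argument value ..., lists and objects as JSON in quotes. carry_out: Moves the arm, as the interface text tells. Its arguments: {"type":"object","properties":{"moves":{"type":"array","items":{"type":"object","properties":{"dx":{"type":"number"},"dy":{"type":"number"},"dz":{"type":"number"},"twist":{"type":"number"}}}},"grip":{"type":"number"}},"required":["moves"]}

```bash
mkdir -p pics
cat > h.py <<'E'
from cell import *
import numpy as np, cv2
def snap(n,f):
    p,d=read_camera(n); cv2.imwrite('pics/%s.png'%f,p[:,:,::-1]); np.savez('pics/%s.npz'%f,p=p,d=d); return p,d
def world(n,d):
    c=camera_info(n);K=np.array(c['mtx']);R=np.array(c['R']);t=np.array(c['t'])
    v,u=np.mgrid[0:400,0:640]
    r=np.linalg.inv(K)@np.stack([u.ravel(),v.ravel(),np.ones(u.size)])*d.ravel()
    return (R.T@(r-t.reshape(3,1))).T.reshape(400,640,3)
def proj(n,X):
    c=camera_info(n);x=np.array(c['mtx'])@(np.array(c['R'])@np.array(X,float)+np.array(c['t']).ravel());return x[:2]/x[2]
E
python3 - <<'E'
from h import *
snap('scene','s1');snap('top','t1');s=state();print(s)
for n in('scene','top'):
    c=camera_info(n);print(n,c)
E
```

```text
{'t': 0.1, 'joints': array([-1.32356471e+00,  4.91456802e-01,  1.55935714e+00, -1.22040275e-05,
        1.09168336e+00, -1.05571113e-01]), 'qvel': array([ 0.00077368, -0.00298903, -0.00143447,  0.00046951, -0.00068463,
        0.00097026]), 'tau': array([ 2.57364896e-03, -6.13621330e+01, -2.58606255e+01,  6.93639927e-02,
        4.70075500e-02, -4.77661013e-05]), 'eef_pos': array([ 215.9431041 , -586.30105965,  214.15737418]), 'tcp_rot': array([-3.14069190e+00, -8.45631691e-05,  3.52808318e-01]), 'ft_force': array([-0.1399635 ,  0.46870991, -0.48094206]), 'moment': array([-0.04352012, -0.00873929, -0.03052289]), 'opening': 0.9984436665305104}
scene {'mtx': array([[434.43998235,   0.        , 321.9755473 ],
       [  0.        , 434.43998235, 202.73360469],
       [  0.        ,   0.        ,   1.        ]]), 'R': array([[-0.81263853,  0.58263629,  0.01239232],
       [ 0.45753376,  0.65103231, -0.6056565 ],
       [-0.36094526, -0.4865099 , -0.79562971]]), 't': array([ 462.61490685, -211.22880677, 1515.91126899])}
top {'mtx': array([[449.67918046,   0.        , 315.10955117],
       [  0.        , 449.67918046, 199.62812532],
       [  0.        ,   0.        ,   1.        ]]), 'R': array([[ 0.08228991, -0.99660005,  0.0040878 ],
       [-0.97621677, -0.08143098, -0.2009224 ],
       [ 0.20057214,  0.01254331, -0.97959863]]), 't': array([ -18.71175961,  567.84484468, 1473.33077004])}
```

View pics/s1.png

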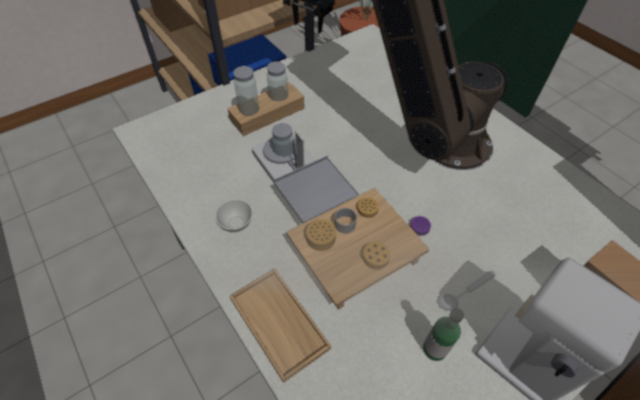

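View pics/t1.png

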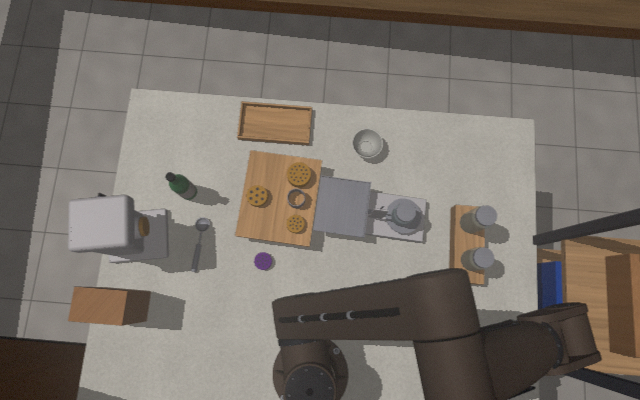

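The scene picture shows three dies at (320,233), (376,254) and (368,206), the cutter at (345,219), and the balance jar at (283,140). In the top picture the dies are at (299,174), (258,196) and (297,225), with the cutter at (297,199) between two of them. Next I'll measure positions.

Run:
```python
from h import *
for n,f in(('top','t1'),('scene','s1')):
    z=np.load(f'pics/{f}.npz');W=world(n,z['d']);
    P=W.reshape(-1,3);ok=z['d'].ravel()>0;P=P[ok]
    m=(P[:,0]>380)&(P[:,0]<900)&(abs(P[:,1])<500)
    P=P[m];C=z['p'].reshape(-1,3)[ok][m]
    # ledge plane
    hsv=cv2.cvtColor(C[None],cv2.COLOR_RGB2HSV)[0]
    L=(abs(P[:,2]-75)<5)&(P[:,1]>-50)&(P[:,1]<330)&(hsv[:,1]>50)
    g=np.zeros((600,600),np.uint8); ij=(P[L][:,:2]-[350,-200]).astype(int);g[ij[:,0].clip(0,599),ij[:,1].clip(0,599)]=255
    g=cv2.morphologyEx(g,cv2.MORPH_CLOSE,np.ones((9,9)));g=cv2.morphologyEx(g,cv2.MORPH_OPEN,np.ones((15,15)))
    cs=cv2.findContours(g,0,2)[0];c=max(cs,key=cv2.contourArea);r=cv2.minAreaRect(c)
    print(n,'ledge z',np.median(P[L][:,2]),'rect(cy,cx)',r,(cv2.boxPoints(r)[:,::-1]+[350,-200]).round())
    # clusters above ledge
    for lo,hi in((88,130),):
        H=(P[:,2]>lo)&(P[:,2]<hi);g=np.zeros((600,900),np.uint8);Q=P[H];ij=(Q[:,:2]-[350,-500]).astype(int);g[ij[:,0].clip(0,599),ij[:,1].clip(0,899)]=255
        g=cv2.morphologyEx(g,cv2.MORPH_CLOSE,np.ones((7,7)))
        k,lab,st,ce=cv2.connectedComponentsWithStats(g)
        for i in range(1,k):
            if st[i,4]>600:
                q=Q[lab[ij[:,0].clip(0,599),ij[:,1].clip(0,899)]==i]
                top=np.percentile(q[:,2],95);qq=q[q[:,2]>top-6]
                (a,b),rad=cv2.minEnclosingCircle(qq[:,:2].astype(np.float32))
                print('  obj',np.round([a,b,rad,top]),'bbox',q.min(0).round(),q.max(0).round(),len(q))
    # jars
    J=P[(P[:,2]>135)]
    Pn=W[(z['d']>0)];J=Pn[(Pn[:,2]>130)&(Pn[:,2]<400)&(Pn[:,1]<-60)&(Pn[:,1]>-480)&(Pn[:,0]>350)&(Pn[:,0]<750)]
    for lo in range(130,260,10):
        q=J[(J[:,2]>=lo)&(J[:,2]<lo+10)]
        if len(q)>8:print('   z',lo,len(q),np.median(q,0).round())
p=cv2.imread('pics/t1.png')[130:260,220:440];q=cv2.imread('pics/s1.png')[110:300,220:440]
cv2.imwrite('pics/c1.png',np.vstack([cv2.resize(p,None,fx=2.2,fy=2.2,interpolation=2),cv2.resize(q,None,fx=2.2,fy=1.6,interpolation=2)[:310]]))
```

```text
top ledge z 73.834387361442 rect(cy,cx) ((348.9793395996094, 212.72792053222656), (247.27476501464844, 297.9654235839844), 3.444202423095703) [[704.  17.]
 [407.  35.]
 [421. 281.]
 [719. 263.]]
  obj [476.  86.  29.  98.] bbox [447.  57.  88.] [504. 114. 102.] 252
  obj [558. 221.  35. 104.] bbox [524. 187.  88.] [594. 256. 106.] 348
  obj [641.  89.  40. 114.] bbox [601.  51.  88.] [681. 129. 120.] 462
   z 130 106 [ 526. -274.  137.]
   z 140 315 [ 532. -270.  144.]
   z 150 67 [ 502. -472.  155.]
   z 160 39 [ 524. -464.  165.]
   z 170 70 [ 507. -470.  177.]
   z 180 69 [ 526. -467.  184.]
   z 190 23 [ 526. -469.  192.]
   z 200 25 [ 524. -470.  206.]
   z 210 60 [ 532. -475.  214.]
scene ledge z 76.06071044314197 rect(cy,cx) ((353.0262756347656, 214.69398498535156), (248.3199005126953, 300.8732604980469), 3.601278066635132) [[707.  20.]
 [407.  39.]
 [422. 286.]
 [723. 267.]]
  obj [478.  88.  31.  99.] bbox [448.  59.  88.] [508. 119. 100.] 310
  obj [ 539. -260.   33.  127.] bbox [ 508. -279.   88.] [ 574. -225.  129.] 249
  obj [560. 224.  36. 105.] bbox [524. 190.  88.] [595. 259. 108.] 555
  obj [643.  91.  41. 115.] bbox [603.  51.  88.] [683. 132. 117.] 719
   z 130 152 [ 531. -459.  135.]
   z 140 356 [ 532. -267.  146.]
   z 150 115 [ 522. -467.  155.]
   z 160 90 [ 529. -464.  165.]
   z 170 103 [ 529. -467.  175.]
   z 180 96 [ 530. -465.  185.]
   z 190 43 [ 538. -469.  194.]
   z 200 39 [ 538. -467.  205.]
   z 210 62 [ 537. -473.  215.]
```

View pics/c1.png

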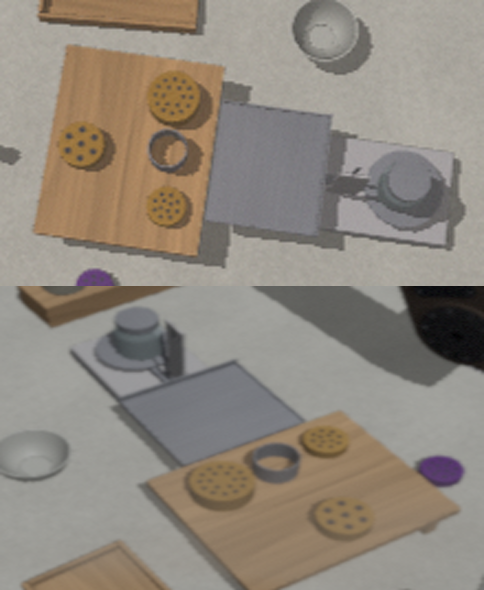

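Jar check: the balance jar's cap is at z≈146. With the pan at about 60 that makes it about 86 mm tall, so it's the short jar (300 g). The riser jars top out at 215 (tall) and 180–185 (middle), which agrees. So the small and medium dies go on the pan. I'll locate the cutter next and write a move planner in the scale frame.

```bash
cat >> h.py <<'E'
A=0.0615;O=np.array([556.,26.2]);YS=np.array([np.sin(A),np.cos(A)]);XS=np.array([np.cos(A),-np.sin(A)])
def s2w(x,y): return O+x*XS+y*YS
def w2s(p): p=np.asarray(p)[...,:2]-O; return np.stack([p@XS,p@YS],-1)
def plan(*rows):
    """rows (xs,ys,z,phi): phi deg = push direction from -y_s towards +x_s; prints tool rows from the measured pose.
    tool x points opposite to the push (toward +y_s at phi 0)"""
    s=state();p=s['eef_pos'];yaw=s['tcp_rot'][2];c,n=np.cos(yaw),np.sin(yaw)
    print('t',s['t'],'at',w2s(p).round(1),p[2].round(1),'phi',round((np.degrees(yaw)-(90-np.degrees(A))),1),'F',s['ft_force'].round(1))
    for x,y,z,phi in rows:
        d=s2w(x,y)-p[:2]; tw=np.degrees(yaw)-(90-np.degrees(A)+phi); tw=(tw+180)%360-180
        print(dict(dx=round((c*d[0]+n*d[1])/1e3,4),dy=round((n*d[0]-c*d[1])/1e3,4),dz=round((p[2]-z)/1e3,4),twist=round(tw,1)))
def dies(W,d,boxes):
    for nm,(x,y,r,h0,h1) in boxes.items():
        S=w2s(W);m=(d>0)&(np.hypot(S[...,0]-x,S[...,1]-y)<r)&(W[...,2]>h0)&(W[...,2]<h1)
        q=S[m]; 
        if len(q)>5:
            (a,b),R=cv2.minEnclosingCircle(q.astype(np.float32));print(nm,len(q),'circ',round(a),round(b),'R',round(R),'z',np.median(W[m][:,2]).round(1))
E
python3 - <<'E'
from h import *
for n,f in(('top','t1'),('scene','s1')):
    z=np.load(f'pics/{f}.npz');W=world(n,z['d']);print(n)
    dies(W,z['d'],dict(small=(-82,56,34,87,105),medium=(-9,196,45,92,110),large=(82,69,45,100,118),cutter=(0,62,38,80,122)))
    S=w2s(W);m=(W[...,2]>62)&(W[...,2]<80)&(S[...,1]<-12)&(S[...,1]>-165)&(abs(S[...,0])<120);print('pan x',np.percentile(S[m][:,0],[1,99]),'z',np.median(W[m][:,2]))
def w2plan(*pts): pass
s=state();p=s['eef_pos'];a=[tuple(w2s(q))+(z,t) for q,z,t in(((216,-586),300,-66),((300,-450),320,-66),((400,-250),320,-66),((450,-50),300,-20),(s2w(-98,90),200,25))]
plan(*a)
E
```

```text
top
small 254 circ -83 55 R 30 z 93.2
medium 337 circ -9 195 R 35 z 99.2
large 439 circ 81 68 R 41 z 109.2
cutter 116 circ -3 60 R 34 z 104.1
pan x [-93.27895383  93.6859716 ] z 72.18697070894058
scene
small 312 circ -81 56 R 32 z 95.9
medium 532 circ -8 198 R 36 z 102.0
large 658 circ 83 70 R 41 z 111.8
cutter 355 circ 2 68 R 31 z 100.6
pan x [-92.01473937  95.37656887] z 75.26389094437123
t 0.1 at [-301.8 -632.2] 214.2 phi -66.3 F [-0.1  0.5 -0.5]
{'dx': np.float64(0.0002), 'dy': np.float64(-0.0003), 'dz': np.float64(-0.0858), 'twist': np.float64(-0.3)}
{'dx': np.float64(0.126), 'dy': np.float64(-0.0989), 'dz': np.float64(-0.1058), 'twist': np.float64(-0.3)}
{'dx': np.float64(0.2889), 'dy': np.float64(-0.252), 'dz': np.float64(-0.1058), 'twist': np.float64(-0.3)}
{'dx': np.float64(0.405), 'dy': np.float64(-0.4224), 'dz': np.float64(-0.0858), 'twist': np.float64(-46.3)}
{'dx': np.float64(0.4773), 'dy': np.float64(-0.5791), 'dz': np.float64(0.0142), 'twist': np.float64(-91.3)}
```

carry_out --moves '[{"dz": -0.05},{"dz": -0.095},{"dx": 0.035,"dy": -0.03,"dz": -0.105},{"dx": 0.07,"dy": -0.06,"dz": -0.105},{"dx": 0.105,"dy": -0.09,"dz": -0.105}]' --grip 0.03

```text
schema error: expected keys dx, dy, dz, twist
```

Run:
```python
from h import *
plan(*[tuple(w2s(q))+(z,t) for q,z,t in(((400,-250),320,-55),((450,-50),300,-20),(s2w(-98,90),200,25))])
```

```text
t 0.1 at [-301.8 -632.2] 214.2 phi -66.3 F [-0.1  0.5 -0.5]
{'dx': np.float64(0.2889), 'dy': np.float64(-0.252), 'dz': np.float64(-0.1058), 'twist': np.float64(-11.3)}
{'dx': np.float64(0.405), 'dy': np.float64(-0.4224), 'dz': np.float64(-0.0858), 'twist': np.float64(-46.3)}
{'dx': np.float64(0.4773), 'dy': np.float64(-0.5791), 'dz': np.float64(0.0142), 'twist': np.float64(-91.3)}
```

All four keys have to be in every row.

carry_out --moves '[{"dx": 0,"dy": 0,"dz": -0.05,"twist": 0},{"dx": 0,"dy": 0,"dz": -0.095,"twist": 0},{"dx": 0.035,"dy": -0.03,"dz": -0.105,"twist": 0},{"dx": 0.07,"dy": -0.06,"dz": -0.105,"twist": 0},{"dx": 0.105,"dy": -0.09,"dz": -0.105,"twist": 0}]' --grip 0.03

```text
t: 0.6
eef_pos: [283.8, -464.3, 319.7]
tcp_rot: [3.141, -0.0, 0.352]
ft_force: [1.2, -0.0, 0.4]
opening: 0.633
```

Run:
```python
from h import *
plan(*[tuple(w2s(q))+(z,t) for q,z,t in(((400,-250),320,-55),((450,-50),300,-20),(s2w(-98,90),200,25))])
```

```text
t 0.6 at [-241.6 -506.3] 319.7 phi -66.3 F [ 1.2 -0.   0.4]
{'dx': np.float64(0.183), 'dy': np.float64(-0.1611), 'dz': np.float64(-0.0003), 'twist': np.float64(-11.3)}
{'dx': np.float64(0.2989), 'dy': np.float64(-0.3316), 'dz': np.float64(0.0197), 'twist': np.float64(-46.3)}
{'dx': np.float64(0.3711), 'dy': np.float64(-0.4884), 'dz': np.float64(0.1197), 'twist': np.float64(-91.3)}
```

carry_out --moves '[{"dx": 0.037,"dy": -0.032,"dz": 0,"twist": -8},{"dx": 0.073,"dy": -0.064,"dz": 0,"twist": -16},{"dx": 0.11,"dy": -0.097,"dz": 0,"twist": -24},{"dx": 0.147,"dy": -0.129,"dz": 0,"twist": -32},{"dx": 0.183,"dy": -0.161,"dz": 0,"twist": -40}]'

```text
t: 1.1
eef_pos: [400.0, -249.5, 319.6]
tcp_rot: [-3.142, 0.0, 1.056]
ft_force: [1.2, 0.2, 0.1]
opening: 0.322
```

Run:
```python
from h import *
plan(*[tuple(w2s(q))+(z,t) for q,z,t in(((450,-50),300,-20),(s2w(-98,90),200,25))])
```

```text
t 1.1 at [-138.8 -284.8] 319.6 phi -25.9 F [1.2 0.2 0.1]
{'dx': np.float64(0.1983), 'dy': np.float64(-0.0546), 'dz': np.float64(0.0196), 'twist': np.float64(-5.9)}
{'dx': np.float64(0.3549), 'dy': np.float64(-0.1273), 'dz': np.float64(0.1196), 'twist': np.float64(-50.9)}
```

carry_out --moves '[{"dx": 0.045,"dy": -0.015,"dz": 0,"twist": -8},{"dx": 0.09,"dy": -0.03,"dz": 0,"twist": -16},{"dx": 0.135,"dy": -0.045,"dz": 0.01,"twist": -24},{"dx": 0.18,"dy": -0.06,"dz": 0.02,"twist": -32},{"dx": 0.225,"dy": -0.075,"dz": 0.03,"twist": -40}]'

```text
t: 1.6
eef_pos: [446.1, -17.0, 289.3]
tcp_rot: [3.141, 0.0, 1.755]
ft_force: [0.7, -0.2, -0.6]
opening: 0.31
```

Run:
```python
from h import *
plan((-101,96,200,25),(-101,96,120,25))
```

```text
t 1.6 at [-107.1  -49.9] 289.3 phi 14.1 F [ 0.7 -0.2 -0.6]
{'dx': np.float64(0.14), 'dy': np.float64(0.0413), 'dz': np.float64(0.0893), 'twist': np.float64(-10.9)}
{'dx': np.float64(0.14), 'dy': np.float64(0.0413), 'dz': np.float64(0.1693), 'twist': np.float64(-10.9)}
```

carry_out --moves '[{"dx": 0.047,"dy": 0.014,"dz": 0.01,"twist": -6},{"dx": 0.094,"dy": 0.028,"dz": 0.04,"twist": -11},{"dx": 0.14,"dy": 0.041,"dz": 0.06,"twist": -11},{"dx": 0.14,"dy": 0.041,"dz": 0.105,"twist": -11},{"dx": 0.14,"dy": 0.041,"dz": 0.15,"twist": -11}]'

```text
t: 2.1
eef_pos: [461.5, 128.0, 138.2]
tcp_rot: [3.14, 0.0, 1.944]
ft_force: [0.8, 0.1, -0.9]
opening: 0.318
```

Run:
```python
from h import *
plan((-101,96,83,25),(-97,88,83,25),(-93,79,83,25))
snap('top','t2');snap('scene','s2')
a=cv2.imread('pics/t2.png')[130:290,220:440];b=cv2.imread('pics/s2.png')[130:290,260:460]
cv2.imwrite('pics/c2.png',np.hstack([cv2.resize(a,(440,320),interpolation=2),cv2.resize(b,(400,320),interpolation=2)])[:,:800])
```

```text
t 2.1 at [-100.6   95.8] 138.2 phi 24.9 F [ 0.8  0.1 -0.9]
{'dx': np.float64(0.0004), 'dy': np.float64(-0.0003), 'dz': np.float64(0.0552), 'twist': np.float64(-0.1)}
{'dx': np.float64(-0.0086), 'dy': np.float64(-0.0), 'dz': np.float64(0.0552), 'twist': np.float64(-0.1)}
{'dx': np.float64(-0.0184), 'dy': np.float64(-0.0002), 'dz': np.float64(0.0552), 'twist': np.float64(-0.1)}
```

View pics/c2.png

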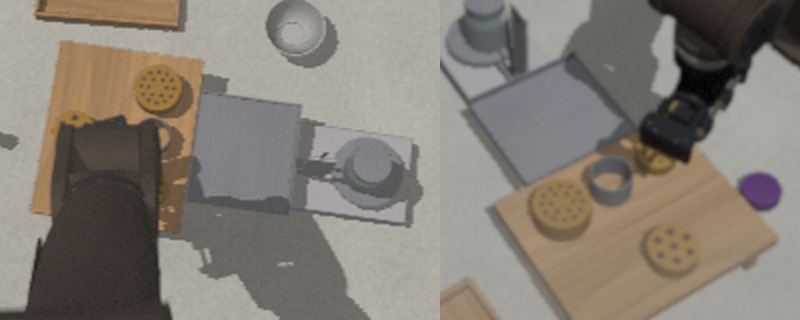

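The gripper is just behind the small die (right panel, about (655,150)) and the cutter is clear, so I'm descending and starting the push.

carry_out --moves '[{"dx": 0,"dy": 0,"dz": 0.03,"twist": 0},{"dx": 0,"dy": 0,"dz": 0.055,"twist": 0},{"dx": 0,"dy": 0,"dz": 0.055,"twist": 0},{"dx": -0.01,"dy": 0,"dz": 0.055,"twist": 0},{"dx": -0.018,"dy": 0,"dz": 0.055,"twist": 0}]'

```text
t: 2.7
eef_pos: [469.5, 108.6, 86.5]
tcp_rot: [3.139, 0.001, 1.941]
ft_force: [0.8, 0.8, -0.1]
opening: 0.315
```

Run:
```python
from h import *
f=lambda x,y,phi:(x-36*np.sin(np.radians(phi)),y+36*np.cos(np.radians(phi)),83,phi)
plan(f(-77,45,25),f(-66,22,25),f(-57,2,25),f(-50,-14,18))
W=world('scene',snap('scene','s3')[1]);dies(W,np.load('pics/s3.npz')['d'],dict(small=(-80,50,50,87,99)))
```

```text
t 2.7 at [-91.4  76.9] 86.5 phi 24.7 F [ 0.8  0.8 -0.1]
{'dx': np.float64(0.0009), 'dy': np.float64(-0.0004), 'dz': np.float64(0.0035), 'twist': np.float64(-0.3)}
{'dx': np.float64(-0.0246), 'dy': np.float64(-0.0001), 'dz': np.float64(0.0035), 'twist': np.float64(-0.3)}
{'dx': np.float64(-0.0465), 'dy': np.float64(-0.0002), 'dz': np.float64(0.0035), 'twist': np.float64(-0.3)}
{'dx': np.float64(-0.0642), 'dy': np.float64(0.0038), 'dz': np.float64(0.0035), 'twist': np.float64(6.7)}
```

Run:
```python
from h import *
plan((-91,77,83,25)); print(state()['tcp_rot'],state()['qvel'].round(3),state()['moment'])
z=np.load('pics/s3.npz');W=world('scene',z['d']);S=w2s(W)
m=(z['d']>0)&(abs(S[...,0]+75)<45)&(abs(S[...,1]-45)<45)&(W[...,2]>87)&(W[...,2]<100);print(m.sum(),S[m].min(0),S[m].max(0))
b=cv2.imread('pics/s3.png')[150:270,290:450];cv2.imwrite('pics/c3.png',cv2.resize(b,None,fx=4,fy=4,interpolation=2))
```

```text
t 2.75 at [-91.   76.2] 86.4 phi 24.7 F [-0.6 -1.  -0.6]
{'dx': np.float64(0.0007), 'dy': np.float64(0.0004), 'dz': np.float64(0.0034), 'twist': np.float64(-0.3)}
[3.13877025e+00 1.06507676e-03 1.94045256e+00] [ 0.017  0.003  0.012  0.001 -0.013  0.035] [-0.05389027 -0.15494455  0.05464417]
4 [-111.80691789   54.31476227] [-46.53126823  79.08094536]
```

View pics/c3.png

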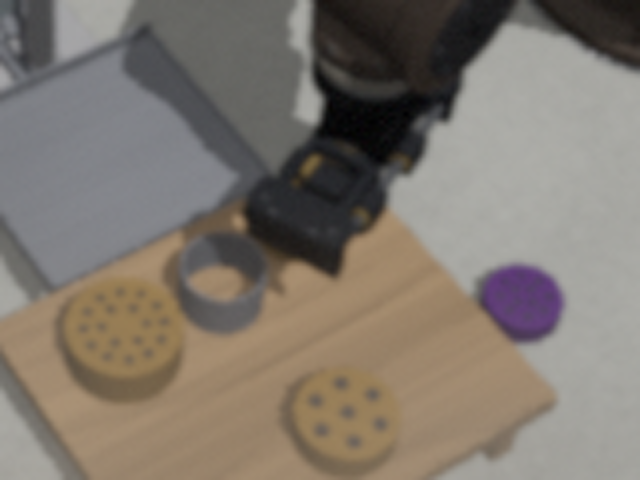

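The small die is hidden under the gripper, and the cutter and other dies haven't moved. Pushing on.

carry_out --moves '[{"dx": -0.008,"dy": 0,"dz": 0.003,"twist": 0},{"dx": -0.018,"dy": 0,"dz": 0.003,"twist": 0},{"dx": -0.028,"dy": 0,"dz": 0.003,"twist": 0},{"dx": -0.037,"dy": 0,"dz": 0.003,"twist": 0},{"dx": -0.046,"dy": 0,"dz": 0.003,"twist": 0}]'

```text
t: 3.25
eef_pos: [485.2, 65.6, 81.7]
tcp_rot: [-3.142, 0.0, 1.941]
ft_force: [-1.5, 2.9, 1.5]
opening: 0.315
```

Run:
```python
from h import *
f=lambda x,y,phi:(x-36*np.sin(np.radians(phi)),y+36*np.cos(np.radians(phi)),83,phi)
plan(f(-57,2,25),f(-53,-8,20),f(-50,-18,14),f(-48,-28,8),f(-47,-38,3),f(-46,-48,0))
W=world('top',snap('top','t4')[1]);d=np.load('pics/t4.npz')['d'];dies(W,d,dict(small=(-55,0,36,87,99)))
W=world('scene',snap('scene','s4')[1]);d=np.load('pics/s4.npz')['d'];dies(W,d,dict(small=(-55,-5,36,87,99)))
b=cv2.imread('pics/s4.png')[130:250,270:430];cv2.imwrite('pics/c4.png',cv2.resize(b,None,fx=4,fy=4,interpolation=2))
```

```text
t 3.25 at [-73.1  35. ] 81.7 phi 24.7 F [-1.5  2.9  1.5]
{'dx': np.float64(-0.0007), 'dy': np.float64(0.0007), 'dz': np.float64(-0.0013), 'twist': np.float64(-0.3)}
{'dx': np.float64(-0.0116), 'dy': np.float64(0.0033), 'dz': np.float64(-0.0013), 'twist': np.float64(4.7)}
{'dx': np.float64(-0.0224), 'dy': np.float64(0.0055), 'dz': np.float64(-0.0013), 'twist': np.float64(10.7)}
{'dx': np.float64(-0.0332), 'dy': np.float64(0.0068), 'dz': np.float64(-0.0013), 'twist': np.float64(16.7)}
{'dx': np.float64(-0.0438), 'dy': np.float64(0.0065), 'dz': np.float64(-0.0013), 'twist': np.float64(21.7)}
{'dx': np.float64(-0.054), 'dy': np.float64(0.005), 'dz': np.float64(-0.0013), 'twist': np.float64(24.7)}
```

View pics/c4.png

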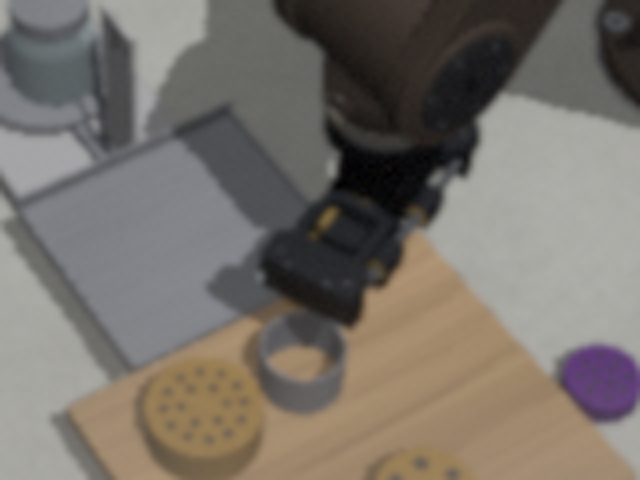

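The push force is about 3 N, so the die is in the fork, hidden under the gripper, and the cutter is unmoved. I'll keep pushing and straighten the fork as it goes.

carry_out --moves '[{"dx": -0.0115,"dy": 0.003,"dz": -0.001,"twist": 5},{"dx": -0.0225,"dy": 0.0055,"dz": -0.001,"twist": 11},{"dx": -0.033,"dy": 0.007,"dz": -0.001,"twist": 17},{"dx": -0.044,"dy": 0.0065,"dz": -0.001,"twist": 22},{"dx": -0.054,"dy": 0.005,"dz": -0.001,"twist": 25}]'

```text
t: 3.85
eef_pos: [509.2, 17.6, 82.5]
tcp_rot: [-3.141, 0.0, 1.501]
ft_force: [-0.0, 1.0, 1.7]
opening: 0.315
```

carry_out --moves '[{"dx": -0.01,"dy": 0,"dz": 0,"twist": 0},{"dx": -0.02,"dy": 0,"dz": 0,"twist": 0},{"dx": -0.03,"dy": 0,"dz": 0,"twist": 0},{"dx": -0.039,"dy": 0,"dz": 0,"twist": 0},{"dx": -0.047,"dy": 0,"dz": 0,"twist": 0}]'

```text
t: 4.35
eef_pos: [505.8, -29.8, 82.6]
tcp_rot: [-3.142, 0.0, 1.505]
ft_force: [-0.2, 1.3, 0.4]
opening: 0.314
```

Run:
```python
from h import *
plan((-46,-82,83,0),(-46,-50,83,0))
W=world('top',snap('top','t5')[1]);d=np.load('pics/t5.npz')['d'];dies(W,d,dict(small=(-46,-97,40,85,99)))
W=world('scene',snap('scene','s5')[1]);d=np.load('pics/s5.npz')['d'];dies(W,d,dict(small=(-46,-97,40,85,99)))
a=cv2.imread('pics/t5.png')[130:290,220:440];b=cv2.imread('pics/s5.png')[110:270,240:420]
cv2.imwrite('pics/c5.png',np.hstack([cv2.resize(a,(440,320),interpolation=2),cv2.resize(b,(360,320),interpolation=2)]))
```

```text
t 4.35 at [-46.7 -59. ] 82.6 phi -0.3 F [-0.2  1.3  0.4]
{'dx': np.float64(-0.023), 'dy': np.float64(0.0008), 'dz': np.float64(-0.0004), 'twist': np.float64(-0.3)}
{'dx': np.float64(0.009), 'dy': np.float64(0.0006), 'dz': np.float64(-0.0004), 'twist': np.float64(-0.3)}
small 55 circ -42 -80 R 27 z 92.7
```

View pics/c5.png

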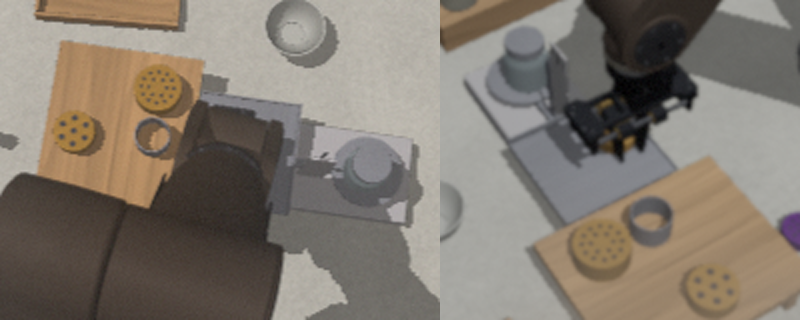

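The small die is on the pan, seen in the fork at (625,140). It's well clear of the pointer, so I'll push 25 mm more and then retract.

carry_out --moves '[{"dx": -0.008,"dy": 0,"dz": 0,"twist": 0},{"dx": -0.016,"dy": 0,"dz": 0,"twist": 0},{"dx": -0.023,"dy": 0,"dz": 0,"twist": 0},{"dx": -0.028,"dy": 0,"dz": 0,"twist": 0},{"dx": -0.03,"dy": 0,"dz": 0,"twist": 0}]'

```text
t: 4.95
eef_pos: [504.0, -59.5, 82.6]
tcp_rot: [3.142, 0.0, 1.504]
ft_force: [-0.3, 1.5, 0.7]
opening: 0.315
```

carry_out --moves '[{"dx": 0.015,"dy": 0,"dz": 0,"twist": 0},{"dx": 0.03,"dy": 0,"dz": -0.03,"twist": 0},{"dx": 0.06,"dy": 0,"dz": -0.07,"twist": 0},{"dx": 0.1,"dy": -0.01,"dz": -0.08,"twist": 6},{"dx": 0.145,"dy": -0.02,"dz": -0.08,"twist": 12}]' --grip 0.04

```text
t: 5.45
eef_pos: [493.9, 89.0, 164.6]
tcp_rot: [3.138, -0.001, 1.29]
ft_force: [0.8, 1.2, -0.6]
opening: 0.419
```

Run:
```python
from h import *
plan((10,240,160,-23),(10,240,83,-23))
```

```text
t 5.45 at [-65.8  58.9] 164.6 phi -12.5 F [ 0.8  1.2 -0.6]
{'dx': np.float64(0.1933), 'dy': np.float64(0.0347), 'dz': np.float64(0.0046), 'twist': np.float64(10.5)}
{'dx': np.float64(0.1933), 'dy': np.float64(0.0347), 'dz': np.float64(0.0816), 'twist': np.float64(10.5)}
```

carry_out --moves '[{"dx": 0.048,"dy": 0.009,"dz": 0,"twist": 4},{"dx": 0.096,"dy": 0.018,"dz": 0,"twist": 8},{"dx": 0.145,"dy": 0.027,"dz": 0,"twist": 10.5},{"dx": 0.193,"dy": 0.035,"dz": 0,"twist": 10.5},{"dx": 0.193,"dy": 0.035,"dz": 0.04,"twist": 10.5}]'

```text
t: 5.95
eef_pos: [583.1, 270.0, 126.0]
tcp_rot: [3.134, -0.008, 1.116]
ft_force: [0.8, -0.1, -1.3]
opening: 0.416
```

Run:
```python
from h import *
plan((10,240,83,-23))
for n in('top','scene'):
    d=snap(n,n[0]+'6')[1];dies(world(n,d),d,dict(small=(-46,-127,40,85,99),medium=(-9,196,45,94,108)))
a=cv2.imread('pics/t6.png')[130:290,220:440];b=cv2.imread('pics/s6.png')[110:310,240:450]
cv2.imwrite('pics/c6.png',np.hstack([cv2.resize(a,(440,320),interpolation=2),cv2.resize(b,(336,320),interpolation=2)]))
```

```text
t 5.95 at [ 12.1 245. ] 126.0 phi -22.5 F [ 0.8 -0.1 -1.3]
{'dx': np.float64(-0.0054), 'dy': np.float64(-0.0), 'dz': np.float64(0.043), 'twist': np.float64(0.5)}
small 249 circ -46 -128 R 30 z 91.8
medium 180 circ -8 190 R 34 z 99.3
small 266 circ -46 -126 R 32 z 94.9
medium 115 circ -8 198 R 35 z 101.3
```

View pics/c6.png

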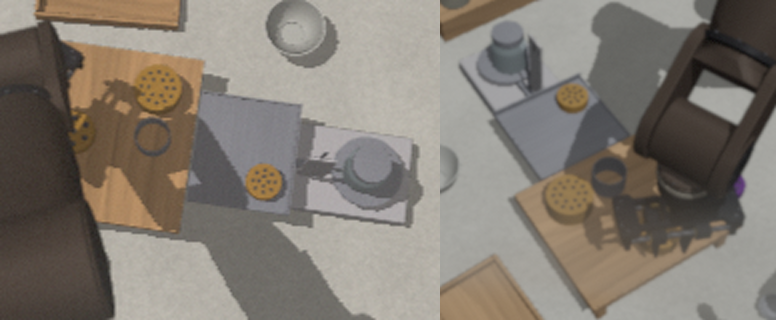

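The small die lies flat on the pan at (-46,-127), and the cutter hasn't moved. Now the medium die.

carry_out --moves '[{"dx": -0.002,"dy": 0,"dz": 0.025,"twist": 0},{"dx": -0.003,"dy": 0,"dz": 0.042,"twist": 0},{"dx": -0.003,"dy": 0,"dz": 0.042,"twist": 0},{"dx": -0.01,"dy": 0,"dz": 0.042,"twist": 0},{"dx": -0.018,"dy": 0,"dz": 0.042,"twist": 0}]'

```text
t: 6.55
eef_pos: [572.0, 246.9, 82.1]
tcp_rot: [3.14, -0.001, 1.112]
ft_force: [0.5, -0.0, 0.1]
opening: 0.424
```

```bash
cat >> h.py <<'E'
def fm(x,y,phi,o=38.7): return (x-o*np.sin(np.radians(phi)),y+o*np.cos(np.radians(phi)),83,phi)
E
python3 - <<'E'
from h import *
plan(fm(-9,196,-23.5),fm(-28.5,151,-23.5),fm(-48,106,-23.5),fm(-68,60,-23.5))
E
```

```text
t 6.55 at [  2.4 221.3] 82.1 phi -22.8 F [ 0.5 -0.   0.1]
{'dx': np.float64(0.011), 'dy': np.float64(-0.0002), 'dz': np.float64(-0.0009), 'twist': np.float64(0.7)}
{'dx': np.float64(-0.038), 'dy': np.float64(-0.0008), 'dz': np.float64(-0.0009), 'twist': np.float64(0.7)}
{'dx': np.float64(-0.0871), 'dy': np.float64(-0.0014), 'dz': np.float64(-0.0009), 'twist': np.float64(0.7)}
{'dx': np.float64(-0.1372), 'dy': np.float64(-0.002), 'dz': np.float64(-0.0009), 'twist': np.float64(0.7)}
```

carry_out --moves '[{"dx": -0.01,"dy": 0,"dz": -0.001,"twist": 0.7},{"dx": -0.02,"dy": 0,"dz": -0.001,"twist": 0.7},{"dx": -0.03,"dy": -0.001,"dz": -0.001,"twist": 0.7},{"dx": -0.04,"dy": -0.001,"dz": -0.001,"twist": 0.7},{"dx": -0.05,"dy": -0.001,"dz": -0.001,"twist": 0.7}]'

```text
t: 7.05
eef_pos: [548.8, 202.2, 82.1]
tcp_rot: [3.141, -0.001, 1.1]
ft_force: [1.7, 3.0, 4.0]
opening: 0.418
```

carry_out --moves '[{"dx": -0.01,"dy": 0,"dz": 0,"twist": 0},{"dx": -0.02,"dy": 0,"dz": 0,"twist": 0},{"dx": -0.03,"dy": 0,"dz": 0,"twist": 0},{"dx": -0.038,"dy": 0,"dz": 0,"twist": 0},{"dx": -0.044,"dy": 0,"dz": 0,"twist": 0}]'

```text
t: 7.55
eef_pos: [528.5, 162.9, 81.7]
tcp_rot: [3.142, -0.0, 1.099]
ft_force: [1.6, 4.1, 4.5]
opening: 0.424
```

Run:
```python
from h import *
plan(fm(-68,60,-23),fm(-70,50,-10),fm(-69,40,0),fm(-66,30,10),fm(-61,20,20),fm(-55.5,10,25),fm(-52,0,20),fm(-49,-10,13),fm(-47,-20,6),fm(-46,-30,0),fm(-46,-45,0))
for n in('top','scene'):
    d=snap(n,n[0]+'7')[1];dies(world(n,d),d,dict(medium=(-52,98,45,94,108),cutter=(0,63,33,104,120)))
a=cv2.imread('pics/t7.png')[130:290,220:440];b=cv2.imread('pics/s7.png')[110:310,240:450]
cv2.imwrite('pics/c7.png',np.hstack([cv2.resize(a,(440,320),interpolation=2),cv2.resize(b,(336,320),interpolation=2)]))
```

```text
t 7.55 at [-35.8 134.8] 81.7 phi -23.5 F [1.6 4.1 4.5]
{'dx': np.float64(-0.0427), 'dy': np.float64(-0.0), 'dz': np.float64(-0.0013), 'twist': np.float64(-0.5)}
{'dx': np.float64(-0.0538), 'dy': np.float64(-0.0066), 'dz': np.float64(-0.0013), 'twist': np.float64(-13.5)}
{'dx': np.float64(-0.0647), 'dy': np.float64(-0.0081), 'dz': np.float64(-0.0013), 'twist': np.float64(-23.5)}
{'dx': np.float64(-0.0759), 'dy': np.float64(-0.0073), 'dz': np.float64(-0.0013), 'twist': np.float64(-33.5)}
{'dx': np.float64(-0.0872), 'dy': np.float64(-0.004), 'dz': np.float64(-0.0013), 'twist': np.float64(-43.5)}
{'dx': np.float64(-0.0966), 'dy': np.float64(0.0027), 'dz': np.float64(-0.0013), 'twist': np.float64(-48.5)}
{'dx': np.float64(-0.102), 'dy': np.float64(0.0122), 'dz': np.float64(-0.0013), 'twist': np.float64(-43.5)}
{'dx': np.float64(-0.1069), 'dy': np.float64(0.0226), 'dz': np.float64(-0.0013), 'twist': np.float64(-36.5)}
{'dx': np.float64(-0.1127), 'dy': np.float64(0.0324), 'dz': np.float64(-0.0013), 'twist': np.float64(-29.5)}
{'dx': np.float64(-0.1197), 'dy': np.float64(0.0409), 'dz': np.float64(-0.0013), 'twist': np.float64(-23.5)}
{'dx': np.float64(-0.1335), 'dy': np.float64(0.0469), 'dz': np.float64(-0.0013), 'twist': np.float64(-23.5)}
medium 55 circ -49 76 R 28 z 100.3
cutter 46 circ 1 60 R 30 z 111.4
medium 98 circ -40 103 R 42 z 101.7
cutter 59 circ 2 62 R 30 z 112.5
```

View pics/c7.png

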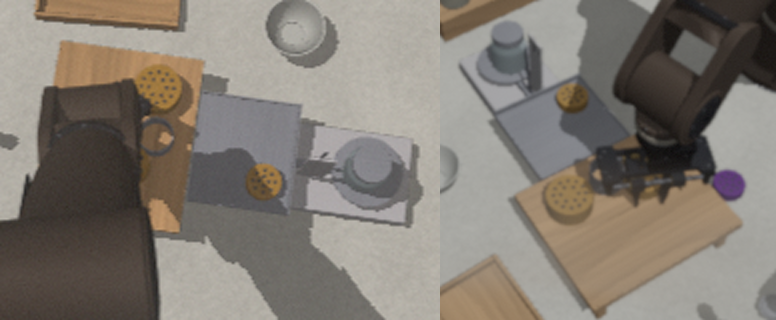

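Geometry puts the medium die at about (-51,99), close to the cutter ring at (1,61), which hasn't moved. I'll steer further to -x.

Run:
```python
from h import *
plan(fm(-57,92,-30),fm(-63,84.5,-34),fm(-68.5,76,-29),fm(-71,66,-22),fm(-72,56,-14))
```

```text
t 7.65 at [-36.1 134.6] 81.5 phi -23.5 F [-0.2  0.5  0.2]
{'dx': np.float64(-0.0089), 'dy': np.float64(0.0021), 'dz': np.float64(-0.0015), 'twist': np.float64(6.5)}
{'dx': np.float64(-0.0186), 'dy': np.float64(0.0023), 'dz': np.float64(-0.0015), 'twist': np.float64(10.5)}
{'dx': np.float64(-0.0281), 'dy': np.float64(-0.0027), 'dz': np.float64(-0.0015), 'twist': np.float64(5.5)}
{'dx': np.float64(-0.0381), 'dy': np.float64(-0.0057), 'dz': np.float64(-0.0015), 'twist': np.float64(-1.5)}
{'dx': np.float64(-0.0482), 'dy': np.float64(-0.008), 'dz': np.float64(-0.0015), 'twist': np.float64(-9.5)}
```

carry_out --moves '[{"dx": -0.009,"dy": 0.002,"dz": -0.0015,"twist": 6.5},{"dx": -0.0185,"dy": 0.0025,"dz": -0.0015,"twist": 10.5},{"dx": -0.028,"dy": -0.0025,"dz": -0.0015,"twist": 5.5},{"dx": -0.038,"dy": -0.0055,"dz": -0.0015,"twist": -1.5},{"dx": -0.048,"dy": -0.008,"dz": -0.0015,"twist": -9.5}]'

```text
t: 8.15
eef_pos: [499.0, 124.1, 82.6]
tcp_rot: [-3.14, 0.001, 1.271]
ft_force: [-0.1, 2.2, -0.1]
opening: 0.42
```

Run:
```python
from h import *
plan(fm(-71.5,47,-6),fm(-70,38,2),fm(-67,29,10),fm(-62.5,20,18),fm(-58,11,24))
for n in('top','scene'):
    d=snap(n,n[0]+'8')[1];dies(world(n,d),d,dict(medium=(-72,56,37,96,106),cutter=(1,61,33,104,120)))
a=cv2.imread('pics/t8.png')[130:290,220:440];b=cv2.imread('pics/s8.png')[150:250,300:420]
cv2.imwrite('pics/c8.png',np.hstack([cv2.resize(a,(330,400),interpolation=2),cv2.resize(b,(470,400),interpolation=2)]))
```

```text
t 8.15 at [-62.9  94.2] 82.6 phi -13.7 F [-0.1  2.2 -0.1]
{'dx': np.float64(-0.0096), 'dy': np.float64(-0.0023), 'dz': np.float64(-0.0004), 'twist': np.float64(-7.7)}
{'dx': np.float64(-0.019), 'dy': np.float64(-0.004), 'dz': np.float64(-0.0004), 'twist': np.float64(-15.7)}
{'dx': np.float64(-0.0289), 'dy': np.float64(-0.0041), 'dz': np.float64(-0.0004), 'twist': np.float64(-23.7)}
{'dx': np.float64(-0.0391), 'dy': np.float64(-0.0024), 'dz': np.float64(-0.0004), 'twist': np.float64(-31.7)}
{'dx': np.float64(-0.0491), 'dy': np.float64(0.0008), 'dz': np.float64(-0.0004), 'twist': np.float64(-37.7)}
medium 36 circ -71 30 R 23 z 100.1
cutter 11 circ 4 39 R 20 z 112.9
medium 65 circ -72 57 R 35 z 101.7
cutter 110 circ 3 61 R 31 z 112.9
```

View pics/c8.png

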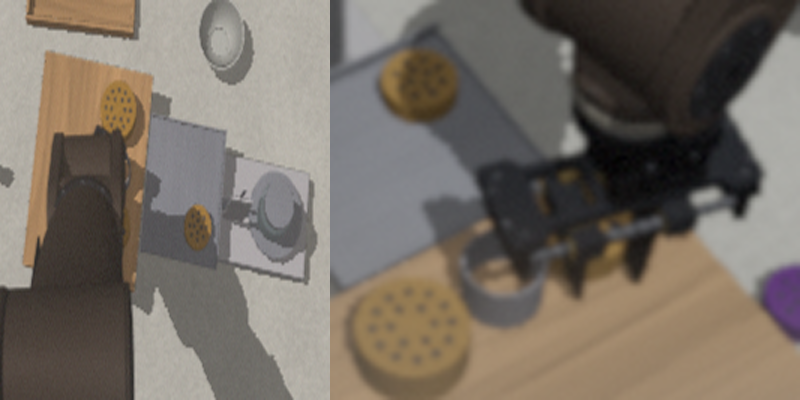

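The medium die is in the fork at (-72,57), just as planned, and the cutter is at (3,61), unmoved. Continuing.

carry_out --moves '[{"dx": -0.0095,"dy": -0.0025,"dz": 0,"twist": -7.7},{"dx": -0.019,"dy": -0.004,"dz": 0,"twist": -15.7},{"dx": -0.029,"dy": -0.004,"dz": 0,"twist": -23.7},{"dx": -0.039,"dy": -0.0025,"dz": 0,"twist": -31.7},{"dx": -0.049,"dy": 0.001,"dz": 0,"twist": -37.7}]'

```text
t: 8.75
eef_pos: [485.7, 77.4, 82.8]
tcp_rot: [-3.14, -0.0, 1.925]
ft_force: [-0.9, 2.1, 0.1]
opening: 0.419
```

Run:
```python
from h import *
plan(fm(-54,1,22),fm(-50,-9,17),fm(-48,-19,11),fm(-46.5,-29,5),fm(-46,-38,0))
for n in('top','scene'):
    d=snap(n,n[0]+'9')[1];dies(world(n,d),d,dict(medium=(-58,11,37,96,106),cutter=(1,61,33,104,120)))
```

```text
t 8.75 at [-73.3  46.8] 82.8 phi 23.8 F [-0.9  2.1  0.1]
{'dx': np.float64(-0.011), 'dy': np.float64(0.0004), 'dz': np.float64(-0.0002), 'twist': np.float64(1.8)}
{'dx': np.float64(-0.022), 'dy': np.float64(0.0034), 'dz': np.float64(-0.0002), 'twist': np.float64(6.8)}
{'dx': np.float64(-0.0327), 'dy': np.float64(0.0052), 'dz': np.float64(-0.0002), 'twist': np.float64(12.8)}
{'dx': np.float64(-0.0435), 'dy': np.float64(0.0064), 'dz': np.float64(-0.0002), 'twist': np.float64(18.8)}
{'dx': np.float64(-0.0532), 'dy': np.float64(0.0064), 'dz': np.float64(-0.0002), 'twist': np.float64(23.8)}
medium 10 circ -59 -20 R 17 z 98.4
cutter 136 circ 4 61 R 31 z 112.2
```

carry_out --moves '[{"dx": -0.011,"dy": 0.0005,"dz": 0,"twist": 2},{"dx": -0.022,"dy": 0.0035,"dz": 0,"twist": 7},{"dx": -0.0325,"dy": 0.005,"dz": 0,"twist": 13},{"dx": -0.0435,"dy": 0.0065,"dz": 0,"twist": 19},{"dx": -0.053,"dy": 0.0065,"dz": 0,"twist": 24}]'

```text
t: 9.35
eef_pos: [511.2, 29.4, 82.9]
tcp_rot: [-3.142, 0.0, 1.494]
ft_force: [0.1, 0.2, -1.5]
opening: 0.42
```

Run:
```python
from h import *
plan(fm(-46,-44,0),fm(-46,-52,0))
for n in('top','scene'):
    d=snap(n,n[0]+'10')[1];dies(world(n,d),d,dict(medium=(-46,-40,37,86,106),cutter=(1,61,33,104,120)))
a=cv2.imread('pics/t10.png')[130:290,220:440];b=cv2.imread('pics/s10.png')[130:230,280:400]
cv2.imwrite('pics/c9.png',np.hstack([cv2.resize(a,(330,400),interpolation=2),cv2.resize(b,(470,400),interpolation=2)]))
```

```text
t 9.35 at [-44.9   0.5] 82.9 phi -0.9 F [ 0.1  0.2 -1.5]
{'dx': np.float64(-0.0058), 'dy': np.float64(-0.001), 'dz': np.float64(-0.0001), 'twist': np.float64(-0.9)}
{'dx': np.float64(-0.0138), 'dy': np.float64(-0.0009), 'dz': np.float64(-0.0001), 'twist': np.float64(-0.9)}
medium 10 circ -47 -73 R 12 z 96.5
medium 60 circ -45 -38 R 35 z 98.0
cutter 156 circ 3 61 R 31 z 112.3
```

View pics/c9.png

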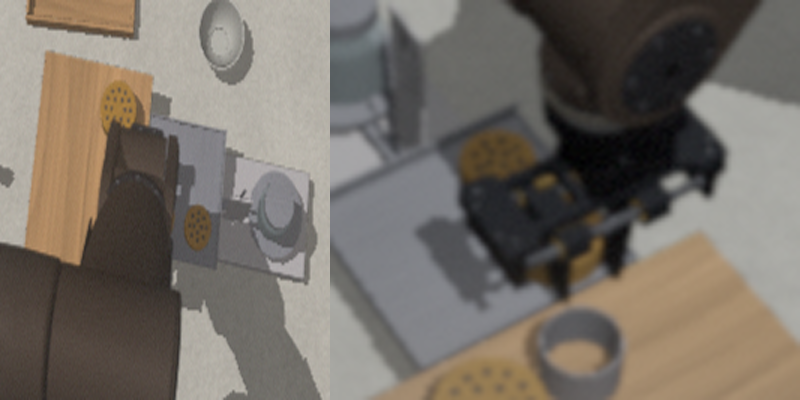

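The medium die is on the pan at about (-45,-38). I'll give it a 15 mm margin push, then back off and lift.

carry_out --moves '[{"dx": -0.006,"dy": 0,"dz": 0,"twist": 0},{"dx": -0.011,"dy": 0,"dz": 0,"twist": 0},{"dx": -0.015,"dy": 0,"dz": 0,"twist": 0},{"dx": -0.015,"dy": 0,"dz": 0,"twist": 0},{"dx": -0.008,"dy": 0,"dz": 0,"twist": 0}]'

```text
t: 9.95
eef_pos: [510.1, 21.6, 83.2]
tcp_rot: [3.141, 0.0, 1.504]
ft_force: [0.4, -0.5, 0.1]
opening: 0.423
```

carry_out --moves '[{"dx": 0.01,"dy": 0,"dz": 0,"twist": 0},{"dx": 0.012,"dy": 0,"dz": -0.02,"twist": 0},{"dx": 0.012,"dy": 0,"dz": -0.06,"twist": 0},{"dx": 0.012,"dy": 0,"dz": -0.11,"twist": 0},{"dx": 0.012,"dy": 0,"dz": -0.16,"twist": 0}]'

```text
t: 10.45
eef_pos: [510.3, 34.9, 244.9]
tcp_rot: [-3.141, 0.0, 1.506]
ft_force: [1.2, -0.2, 0.3]
opening: 0.421
```

carry_out --moves '[{"dx": 0.045,"dy": 0.01,"dz": -0.02,"twist": 0},{"dx": 0.09,"dy": 0.02,"dz": -0.04,"twist": 0},{"dx": 0.135,"dy": 0.02,"dz": -0.06,"twist": 0},{"dx": 0.18,"dy": 0.02,"dz": -0.08,"twist": 0},{"dx": 0.22,"dy": 0.02,"dz": -0.09,"twist": 0}]'

```text
t: 10.95
eef_pos: [544.8, 255.4, 334.9]
tcp_rot: [3.14, -0.001, 1.506]
ft_force: [1.0, -0.2, 0.4]
opening: 0.423
```

carry_out --moves '[{"dx": 0,"dy": 0,"dz": 0,"twist": 0},{"dx": 0,"dy": 0,"dz": 0,"twist": 0},{"dx": 0,"dy": 0,"dz": 0,"twist": 0},{"dx": 0,"dy": 0,"dz": 0,"twist": 0},{"dx": 0,"dy": 0,"dz": 0,"twist": 0}]'

```text
t: 11.45
eef_pos: [545.4, 251.2, 333.0]
tcp_rot: [-3.141, 0.0, 1.503]
ft_force: [-0.2, -0.4, -0.4]
opening: 0.418
```

carry_out --moves '[{"dx": 0,"dy": 0,"dz": 0,"twist": 0},{"dx": 0,"dy": 0,"dz": 0,"twist": 0},{"dx": 0,"dy": 0,"dz": 0,"twist": 0},{"dx": 0,"dy": 0,"dz": 0,"twist": 0},{"dx": 0,"dy": 0,"dz": 0,"twist": 0}]'

```text
t: 11.95
eef_pos: [545.3, 252.1, 333.1]
tcp_rot: [-3.142, 0.0, 1.505]
ft_force: [-0.2, -1.0, 1.1]
opening: 0.419
```

Run:
```python
from h import *
for k in range(2):
  for n in('top','scene'):
    p,d=snap(n,n[0]+'11');W=world(n,d);S=w2s(W);print(n,state()['t'])
    dies(W,d,dict(small=(-46,-127,34,82,92),medium=(-46,-52,40,87,100),large=(82,69,45,100,118),cutter=(1,61,33,104,120)))
    g=lambda a,b,c,e:np.median(W[(d>0)&(S[...,0]>a)&(S[...,0]<b)&(S[...,1]>c)&(S[...,1]<e)][:,2]).round(1)
    print('pan z',g(20,80,-160,-20),g(20,80,-90,-20),'ledge',g(-130,130,130,170),'jarpan cap',np.percentile(W[(d>0)&(np.hypot(S[...,0],S[...,1]+299.5)<45)][:,2],90).round(1))
a=cv2.imread('pics/t11.png')[130:290,220:440];b=cv2.imread('pics/s11.png')[110:230,240:400]
cv2.imwrite('pics/c10.png',np.hstack([cv2.resize(a,(330,400),interpolation=2),cv2.resize(b,(470,400),interpolation=2)]))
```

```text
top 12.0
small 224 circ -47 -128 R 30 z 86.2
medium 318 circ -46 -57 R 35 z 92.1
large 443 circ 82 68 R 41 z 109.4
cutter 58 circ 1 59 R 31 z 111.0
pan z 65.7 66.0 ledge 586.9 jarpan cap 152.9
scene 12.05
small 240 circ -46 -125 R 31 z 88.2
medium 377 circ -44 -55 R 38 z 94.5
large 647 circ 83 70 R 42 z 111.8
cutter 157 circ 2 62 R 31 z 112.7
pan z 68.4 68.4 ledge 598.8 jarpan cap 153.1
top 12.1
small 224 circ -47 -128 R 30 z 86.3
medium 312 circ -46 -57 R 35 z 92.2
large 446 circ 82 69 R 41 z 109.0
cutter 57 circ 1 59 R 30 z 113.1
pan z 65.8 65.4 ledge 591.4 jarpan cap 152.4
scene 12.15
small 244 circ -46 -125 R 31 z 88.3
medium 379 circ -46 -53 R 37 z 94.4
large 652 circ 83 71 R 41 z 111.9
cutter 155 circ 1 61 R 31 z 112.8
pan z 68.5 68.6 ledge 601.1 jarpan cap 153.4
```

View pics/c10.png

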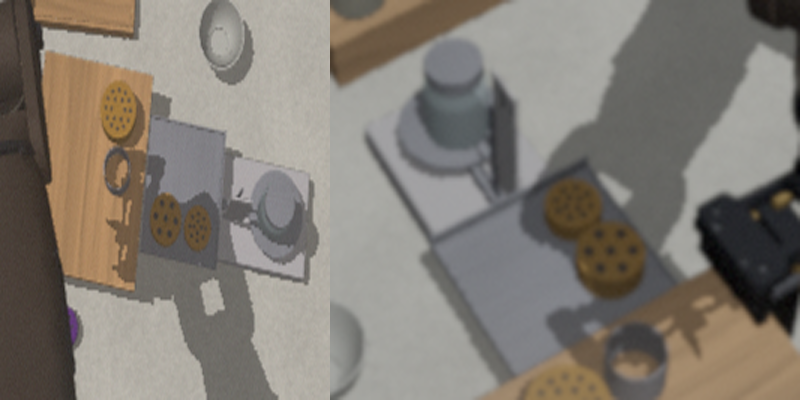

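The pan top reads about 67 mm on average over both cameras (level is 67), it is steady, and the jar has risen about 7 mm. Both dies are flat on the pan, so I'm handing in.

```bash
python3 -c "
from cell import *
print(job_done())"
```

```text
the job is handed in; nothing more can be done
None
```

The jar on the balance is the short one and weighs about 300 g. The beam settled level with the 100 g and 200 g dies on the loading pan, and I handed the job in at about 12 s of robot time, out of 67 s allowed.

- **Jar:** its cap stood at about 146 mm with the small pan down at about 60 mm. That makes it about 86 mm tall, which fits the short jar. The jars on the riser matched the tall and middle ones.
- **Pushing:** I slid the small die and then the medium die onto the big pan with the half-open fingers. The medium die went around the cutter ring. Nothing was lifted, and the wrist force readings stayed at a few newtons.
- **Final checks:**
  - **Level:** the loading pan read 65.7 mm in the top camera and 68.5 mm in the scene camera, averaging about 67 mm, which is the level height. The readings were steady, and the jar's cap had risen about 7 mm.
  - **Dies:** in the balance frame (x, y) the small die lay flat at about (-46, -127) mm and the medium at (-46, -55) mm. The large die was still at its starting place on the ledge, about (82, 69) mm.
  - **Cutter:** the ring was at (1, 61) mm; it had moved no more than my measurements can show.
- **Disagreements:** the two cameras differ by 2–3 mm in height throughout, so I used their average. The last ledge-height reading was useless because the arm blocked the view. I did not measure the bowl, spoon, oil bottle or riser jars again at the end; the arm stayed clear of them.

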